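# Snap a bearing cap home with the hand pusher

### The job

One of the two bearing housings on the bench still has its cap standing proud in the bore: take the hand pusher out of its stand, press that cap straight down with the pusher's nose until it snaps past the spring balls and sits fully home on its seal, then put the pusher back upright in its stand. Press firmly but with no more than 30 N, or the cap cracks, and do not touch the cap with the gripper. Leave the finished housing and the other things on the bench alone.

Things in the scene. Friction and masses are not known exactly. Their poses are not given: they have to be found in the camera images.
- housing: Round aluminium bearing housing screwed to the bench, the one whose cap is not yet home. Foot 88 mm across, body 68 mm across, 42 mm tall, axis vertical, bore 46 mm across. Origin: centre of its underside, on the bench; z up. Four spring balls in the bore wall, 32 mm above the bench, stand in the cap's way.
- seal_top (a point): Centre of the soft rubber seal at the bottom of that housing's bore, 26 mm above the bench, on which the cap comes to sit. The seal yields about 1 mm per 10 N and goes solid after 3.5 mm.
- cap: Black plastic bearing cap, loose, resting centred on the spring balls: a disc 44 mm across, 4 mm thick, with a ring on top (35 mm outside, 28 mm inside, 12 mm high). Origin: centre of the disc's underside; z up. It starts 36.5 mm above the housing's origin, ring 10 mm proud of the rim; home it is about 25 mm above, ring level with the rim. Over 30 N from the pusher cracks it.
- cap_floor (a point): Centre of the floor of the cap's cup, 4 mm above its origin: press here. As the balls are forced apart the force shows one or two peaks, the highest 5 to 15 N; it falls nearly to zero for some millimetres and rises again at the seal, about 10.5 mm below the start. Past the balls the cap is drawn down and held; stopped too early it stays up or part way.
- done_housing: The same kind of housing, screwed down, with its cap already home (ring level with the rim); a finished piece to be left alone. Origin: centre of its underside.
- pusher: Hand pusher, 0.2 to 0.3 kg, upright in its stand. Origin: centre of the underside of its steel collar (40 mm across, 6 mm thick), which rests on the stand's top. Above the collar is a square black handle, 24 x 24 mm, from 6 to 70 mm above the origin, its flats facing along the pusher's x and y axes. Below the collar are a sleeve and the nose.
- pusher_sleeve (a point): Lower end of the pusher's sleeve (18 mm across), 14 mm below the pusher's origin. From it a flat-ended steel nose rod, 14 mm across, sticks out. A screw sets the nose to a different reach every time: its end lies anywhere from 20 to 40 mm below the pusher's origin. The reach is not measured; it stays fixed while pressing.
- stand: Black tool stand fixed to the bench, a block 62 x 62 mm and 44 mm tall with a vertical through hole in the middle, 24 mm across with a 3 mm chamfer. Origin: centre of its underside.
- stand_mouth (a point): Centre of the stand's hole at its top face, 44 mm above the bench; the pusher's origin belongs here.
- skid_2: Small star-shaped plastic pipe skid, 57 x 65 x 22 mm, lying loose near the front of the bench; to be left alone. Origin: centre of its underside.
- skid_3: A second such pipe skid, loose, at the far left; to be left alone. Origin: centre of its underside.
- camera_head_3: Slim steel camera head, 24 mm across and 95 mm tall, standing loose at the right; to be left standing. Origin: centre of its underside.
Things that resemble listed ones, but are neither listed nor needed, are in the scene too. Leave any purple or red look-alike of the housing alone.

How it is judged (in metres and radians):
On the way, in this order (a step that is already met when the one before it is completed fails the run):
1. the pusher is lifted at least 15 mm out of its seat in the stand (z of pusher in the frame of stand above 0.059 m), for 0.1 s.
2. the cap is fully home in its housing (z of cap in the frame of housing below 0.0275 m and horizontal distance between cap and housing below 0.004 m and angle between cap's own z axis and vertical below 0.08 rad), for 0.2 s.
At the end, for the whole second after the job is handed in: The cap is home and stays so: origin under 27.5 mm above the housing's, within 4 mm of its axis, level within 0.08 rad. The pusher is back in its stand, upright within 0.1 rad, its origin within 3 mm of the stand top's height and 7 mm of the hole's axis. Both at rest (all of step 2 and horizontal distance between pusher and stand_mouth below 0.007 m and z of pusher in the frame of stand between 0.041 and 0.047 m and angle between pusher's own z axis and vertical below 0.1 rad and linear speed of each of pusher, cap below 0.02 m/s); the robot touches nothing.
It fails at once if the pusher presses on the cap with more than 30 N (contact force between pusher and cap above 30 N).
It fails at once if the gripper or arm touches the cap (more than 1 N) (contact force between any of the fingers, the arm and cap above 1 N).
It fails at once if the finished housing is struck or pressed (more than 3 N) (contact force between any of the fingers, the arm, pusher and done_housing above 3 N).
It fails at once if a skid or the camera head is moved more than 15 mm, or the camera head is tipped over (distance of any of skid_2, skid_3, camera_head_3 from where it was at the start of the episode above 0.015 m or angle between camera_head_3's own z axis and vertical above 0.3 rad).
It also fails if it takes over 45 s, if anything falls off the work surface, if the arm or the gripper's body presses on something with over 40 N, if the wrist force passes 120 N, or if a joint passes its speed limit or range.

### The arm

A 6-joint arm with a two-finger parallel gripper is mounted at the origin on a cart in front of the work surface, level with it; the furniture and walls round the work are solid. World frame = base frame: x ahead of the robot, y to its left, z up, the work surface at z = 0. Lengths are in m, angles in degrees, forces in N, time in s.
With the tool pointing down it reaches from about 0.4 to 0.825 m from the base axis. Payload 7 kg.
Tool frame: the origin (TCP) lies between the finger pads; the fingertips stand 22 mm ahead of it and the grasp point (between the pads) lies 3 mm ahead of it; z points along the fingers, y is the line along which they close (so a half turn about z gives the same grasp; the last joint's range is limited). The gripper opens to 88 mm and grips with 3 to 60 N. Pads are 19 mm wide; open, the fingers measure 130 mm over their backs; the gripper's body (78 mm by 193 mm) begins 47 mm behind the grasp point.
Start: joints at [-54.941, 20.546, 0.682, 0, -70.136, -16.507], TCP at [0.215, -0.64, 0.249] pointing down, gripper open.
Joint ranges: [-176.03, 176.03], [-82.01, 121.73], [-58.28, 71.71], [-173.87, 95.51], [-174.79, -0.11], [-173.66, 173.66]. Speed limits (degrees/s): [136.94, 136.94, 172.46, 180, 180, 180].

### API

Orientations are given as [roll, pitch, yaw] about the fixed x, y, z axes, in that order (R = Rz(yaw) Ry(pitch) Rx(roll)).
In Python, from plant import ctrl gives the robot as it stands.
- The arm moves only by the tool apply_moves, never from a script. Its argument "targets" is a list of rows, each an object with "travel": the shift along the tool's x, y, z in mm, a list of three; "roll": the turn about the tool's z in degrees; "jaw": the finger opening in mm, from 0 to 87.6. In form: [{"travel": [tx, ty, tz], "roll": roll, "jaw": jaw}, ...]. A call has 1 to 10 rows; each row shifts and turns the commanded pose from where the row before left it, along the tool's axes as they then stand; what a row does not reach is not made up. A row lasts 1/10 s, in which the tool goes at most 50 mm and 8.59 degrees, less where a joint would pass 70% of its speed; a pose out of reach is approached as far as the arm can. A call with a gripper value outside its range is refused whole. The fingers move at their own pace and stop on an object; the grip force is fixed at half the most. Time passes only in rows, so rows that do not move let the fingers close. It gives the time, the measured TCP pose, the force, the opening and the grip force at its end, in the units of the state.
- ctrl.get_obs(): the state, without advancing time (a new reading comes with each control period).
- ctrl.snapshot(name): name is "scene" or "side" or "wrist"; returns the picture (384x512x3 uint8, red, green, blue); there is no depth.
- ctrl.calibration(name): a dict with "K" (3x3 intrinsics, pixels), "extrinsics" (4x4, takes a point from camera to world coordinates); the wrist camera has in their place "hand_eye" (4x4, takes a point from camera to tool coordinates, whose origin is the TCP and whose axes are the flange's). Camera axes: x right, y down, z forward; pixel columns grow to the right and rows downward; lengths in m; the calibration is good to about 2 mm. A picture is of the moment at which its call begins: read the wrist's pose just before it. calibration takes no time and is no camera call.
- ctrl.close_job(): hands the job in; it is judged then, once.
The state is a dict: "clock": time; "joint_pos": joint angles; "qvel": joint speeds; "tau": joint torques, N m; "tool_pos": TCP position; "orientation": TCP orientation; "force": force on the tool from outside, world axes, zero at the start; "moment": the same for the moment, N m; "opening": finger opening in m; "gripper_force": force on a finger pad.
Only numpy, scipy, OpenCV 4.12 (cv2) and the standard library are available. Lean on these libraries where they do the work, as an engineer would, in place of code of your own. Each camera call takes 0.05 s, during which the arm holds its last target. There are 200 camera calls.

## Working session

There is one attempt and no reset: what is moved stays moved. The work goes in short steps, Python scripts to look and compute and a tool call to move; the robot and the scene stay as the last step left them, time stands still between calls to the robot, and variables do not carry over. Pictures are saved under pics/ and viewed, at most 10 in all, crops included, and the job is handed in when it is done.

Besides the shell and the picture viewer there is one more tool, called after ">>>" as name(argument=value, ...), one argument or row to a line, values as JSON. apply_moves: Moves the arm, as the interface text tells. Its arguments: {"type":"object","properties":{"targets":{"type":"array","items":{"type":"object","properties":{"travel":{"type":"array","items":{"type":"number"}},"roll":{"type":"number"},"jaw":{"type":"number"}}}}},"required":["targets"]}

```bash
mkdir -p pics
python3 - <<'E'
from plant import ctrl
import cv2, numpy as np
o=ctrl.get_obs(); print({k:np.round(v,4).tolist() for k,v in o.items()})
for n in("scene","side","wrist"):
    im=ctrl.snapshot(n); cv2.imwrite(f"pics/{n}0.png",im[:,:,::-1])
    c=ctrl.calibration(n); print(n,{k:np.round(v,4).tolist() for k,v in c.items()})
a=cv2.imread("pics/scene0.png");b=cv2.imread("pics/side0.png")
E
```

```text
{'clock': 0.0, 'joint_pos': [-54.9416, 20.5915, 0.6334, -0.0211, -70.135, -16.5067], 'qvel': [-0.0914, -0.0957, 0.0001, -0.0492, -0.0931, -0.0906], 'tau': [0.0014, -58.2722, 29.306, 6.9976, 0.0071, -0.0002], 'tool_pos': [0.2146, -0.6395, 0.2476], 'orientation': [179.9052, -0.0074, -161.4555], 'force': [-0.6989, 0.2726, 1.1937], 'moment': [0.0345, -0.0297, -0.0113], 'gripper_force': 0.0, 'opening': 0.0878}
scene {'K': [[348.1194, 0.0, 255.2373], [0.0, 348.1194, 193.7487], [0.0, 0.0, 1.0]], 'extrinsics': [[-0.7704, -0.45, 0.4516, 0.1024], [-0.6372, 0.564, -0.5252, 0.5489], [-0.0183, -0.6924, -0.7213, 0.8073], [0.0, 0.0, 0.0, 1.0]]}
side {'K': [[416.2015, 0.0, 251.3959], [0.0, 416.2015, 195.5049], [0.0, 0.0, 1.0]], 'extrinsics': [[0.9585, -0.1597, 0.2361, 0.2827], [-0.2845, -0.4871, 0.8257, -0.9579], [-0.0169, -0.8586, -0.5123, 0.6559], [0.0, 0.0, 0.0, 1.0]]}
wrist {'K': [[338.9979, 0.0, 258.611], [0.0, 338.9979, 187.8724], [0.0, 0.0, 1.0]], 'hand_eye': [[0.0013, -0.97, -0.2429, 0.065], [1.0, 0.0009, 0.0015, -0.0005], [-0.0013, -0.2429, 0.97, -0.1353], [0.0, 0.0, 0.0, 1.0]]}
```

View pics/scene0.png

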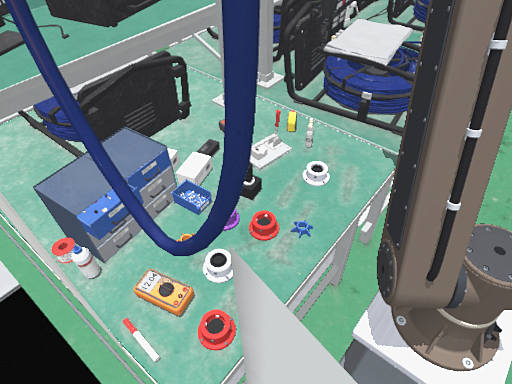

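View pics/side0.png

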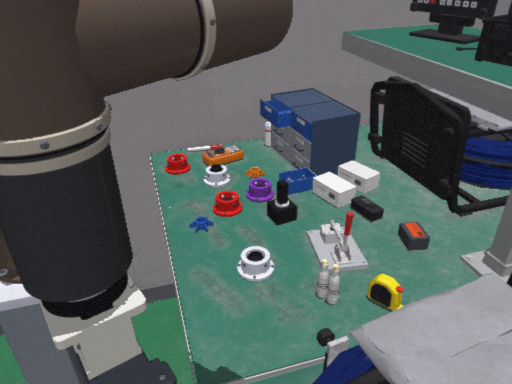

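The scene view shows two silver housings at (218,263) and (316,173); the side view has them at (216,175) and (256,262). The pusher in its black stand is at scene (250,185) and side (282,203). The red and purple look-alikes are to be left alone. Enlarged crops will show which cap stands proud.

```bash
cat > h.py <<'E'
from plant import ctrl
import cv2, numpy as np
from scipy.spatial.transform import Rotation as R
def cam(n,o=None):
    c=ctrl.calibration(n)
    if n!="wrist": return c["K"],np.array(c["extrinsics"])
    o=o or ctrl.get_obs(); T=np.eye(4); T[:3,:3]=R.from_euler("xyz",o["orientation"],degrees=True).as_matrix(); T[:3,3]=o["tool_pos"]
    return c["K"],T@np.array(c["hand_eye"])
def onplane(C,uv,z):
    K,E=C; d=E[:3,:3]@np.linalg.solve(K,[*uv,1]); p=E[:3,3]; return p+d*(z-p[2])/d[2]
def proj(C,p):
    K,E=C; q=K@(E[:3,:3].T@(np.asarray(p)-E[:3,3])); return q[:2]/q[2]
E
python3 - <<'E'
from h import *
a=cv2.imread("pics/scene0.png");b=cv2.imread("pics/side0.png")
def cr(i,u,v): return cv2.resize(i[v-28:v+28,u-36:u+36],(396,296),interpolation=cv2.INTER_CUBIC)
cv2.imwrite("pics/crop.png",np.vstack([np.hstack([cr(a,218,263),cr(a,316,173)]),np.hstack([cr(b,216,175),cr(b,256,262)])]))
S,D=cam("scene"),cam("side")
for n,p,q,z in[("hA",(218,258),(216,171),.042),("hB",(317,168),(256,254),.042),("collar",(250,184),(283,203),.047),("handle top",(247,155),(282,182),.114)]:
    print(n,onplane(S,p,z),onplane(D,q,z))
E
```

```text
hA [0.50984902 0.22998207 0.042     ] [0.50128967 0.21376933 0.042     ]
hB [ 0.49819917 -0.22405476  0.042     ] [ 0.50004495 -0.22675514  0.042     ]
collar [ 0.61803878 -0.02703539  0.047     ] [ 0.63478641 -0.04255389  0.047     ]
handle top [ 0.66237068 -0.06815582  0.114     ] [ 0.63043765 -0.04236582  0.114     ]
```

View pics/crop.png

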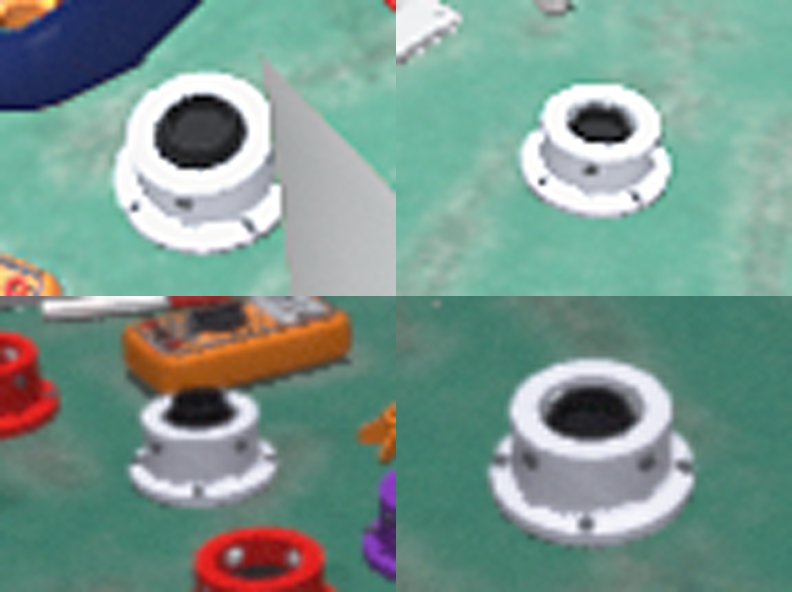

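The top row and the left bottom crop settle it: housing A, at scene (218,263) and side (216,175), has its ring standing above the rim, so it is the target at about (0.505, 0.22). Housing B, at (316,173) / (256,262), has its cap level and is finished. The pusher is at about (0.633, -0.042). I'll move above it and look with the wrist camera.

>>> apply_moves(
  targets=[
    {"travel": [-20, 15, -10], "roll": 0, "jaw": 87},
    {"travel": [-39, 29, -10], "roll": 0, "jaw": 87},
    {"travel": [-39, 29, -10], "roll": 0, "jaw": 87},
    {"travel": [-39, 29, 0], "roll": 0, "jaw": 87},
    {"travel": [-39, 29, 0], "roll": 0, "jaw": 87},
    {"travel": [-39, 29, 0], "roll": 0, "jaw": 87},
    {"travel": [-39, 29, 0], "roll": 0, "jaw": 87},
    {"travel": [-39, 29, 0], "roll": 0, "jaw": 87},
    {"travel": [-39, 29, 0], "roll": 0, "jaw": 87},
    {"travel": [-39, 29, 0], "roll": 0, "jaw": 87},
  ],
)

```text
clock: 1.15
tool_pos: [0.4793, -0.2583, 0.2787]
orientation: [-180.0, 0.0, -161.4]
force: [1.7, -0.0, 1.3]
opening: 0.0872
gripper_force: 0.0
```

>>> apply_moves(
  targets=[
    {"travel": [-39, 29, 0], "roll": 0, "jaw": 87},
    {"travel": [-39, 29, 0], "roll": 0, "jaw": 87},
    {"travel": [-39, 29, 0], "roll": 0, "jaw": 87},
    {"travel": [-39, 29, 0], "roll": 0, "jaw": 87},
    {"travel": [-39, 29, 0], "roll": 0, "jaw": 87},
    {"travel": [-20, 14, 0], "roll": 0, "jaw": 87},
    {"travel": [0, 0, 0], "roll": 0, "jaw": 87},
    {"travel": [0, 0, 0], "roll": 0, "jaw": 87},
  ],
)

```text
clock: 1.95
tool_pos: [0.6318, -0.0407, 0.2779]
orientation: [180.0, -0.1, -161.4]
force: [-0.4, 0.0, -0.2]
opening: 0.0872
gripper_force: 0.0
```

Run:
```python
from h import *
o=ctrl.get_obs(); print(o["tool_pos"],o["orientation"],o["joint_pos"])
im=ctrl.snapshot("wrist"); cv2.imwrite("pics/w1.png",im[:,:,::-1])
C=cam("wrist",o)
print(proj(C,[.633,-.042,.114]),proj(C,[.633,-.042,.05]))
# where would the hose ray (scene 185,250) lie in side view
S=cam("scene");D=cam("side")
for z in(.7,.6,.5,.4,.3,.2,.1): p=onplane(S,(185,250),z); print(p.round(2),proj(D,p).round())
```

```text
[ 0.6317566  -0.04072917  0.27788415] [ 1.79989336e+02 -7.58079805e-02 -1.61393947e+02] [ 1.39446397e+01  1.57313420e+01 -2.35524500e+00 -4.69780355e-03
 -7.19898368e+01 -8.53371378e+01]
[256.79020082 178.27252665] [257.01126453 165.65867403]
[0.17 0.51 0.7 ] [ 64. -68.]
[0.24 0.47 0.6 ] [ 95. -27.]
[0.3  0.44 0.5 ] [124.  11.]
[0.36 0.4  0.4 ] [152.  47.]
[0.43 0.36 0.3 ] [178.  81.]
[0.49 0.33 0.2 ] [203. 113.]
[0.56 0.29 0.1 ] [227. 143.]
```

View pics/w1.png

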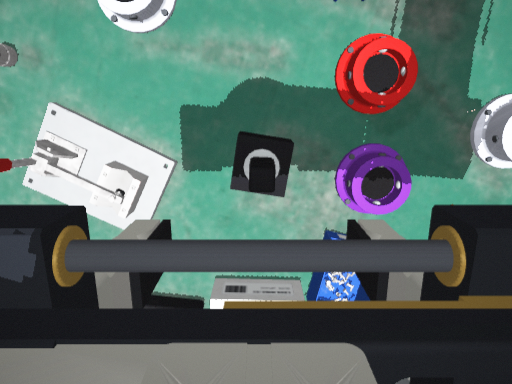

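The wrist view shows the handle top near (262,175), with the collar at (262,165) behind it in the stand, whose corners are (240,131) and (293,139). The toggle clamp at left and the purple look-alike at right are clear of the fingers. Now I'll measure the handle top and its yaw, and check the hose in the scene view.

Run:
```python
from h import *
im=cv2.imread("pics/w1.png"); c=im[125:205,220:305]
a=cv2.resize(np.clip(c.astype(float)*2.5,0,255).astype(np.uint8),(425,400),interpolation=cv2.INTER_NEAREST)
s=ctrl.snapshot("scene")[:,:,::-1]; s=cv2.resize(s,(375,281))
v=np.zeros((400,800,3),np.uint8); v[:,:425]=a; v[:281,425:]=s; cv2.imwrite("pics/c1.png",v)
```

```text
(no output)
```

View pics/c1.png

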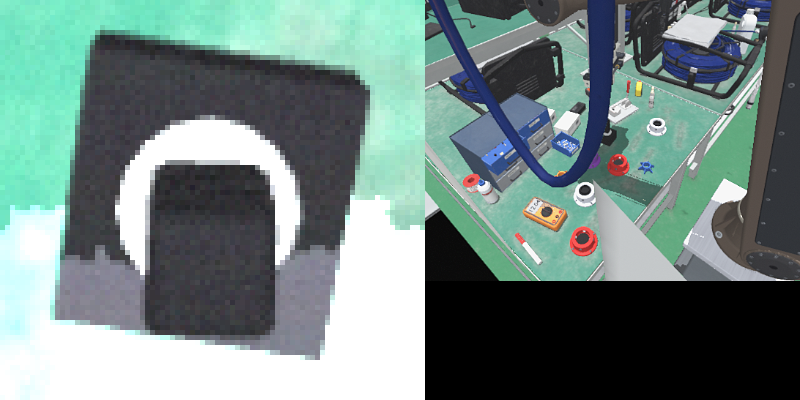

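The handle's flats line up with the image axes to within about 2°, so the current roll works. Its top centre is at (262,178). The hose hasn't moved with the arm, so it is fixed. Next I'll compute the move and check where the hose lies in the side view.

Run:
```python
from h import *
o=ctrl.get_obs(); C=cam("wrist",o)
p=onplane(C,(262,178.5),.114); print("handle",p)
q=np.mean([onplane(C,x,.044) for x in((239.5,131.5),(293.5,142),(284,196.5),(231,188.5))],0); print("stand ctr",q)
r=onplane(C,(220+208/5,125+(118)/5),.05);print(r)
Rm=R.from_euler("xyz",o["orientation"],degrees=True).as_matrix(); print("move tool mm",Rm.T@(np.r_[p[:2],0.044+.048+.003]-o["tool_pos"])*1e3)
s=ctrl.snapshot("side")[:,:,::-1]; cv2.imwrite("pics/side1.png",s)
```

```text
handle [ 0.63154738 -0.03847793  0.114     ]
stand ctr [ 0.63167826 -0.03761716  0.044     ]
[ 0.61367158 -0.04424773  0.05      ]
move tool mm [ -1.33934489   3.08279129 183.49367214]
```

View pics/side1.png

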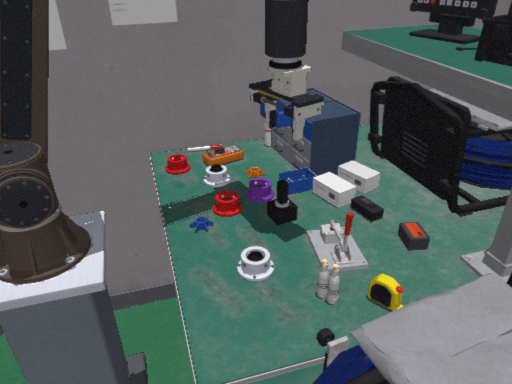

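No hose is visible in the side view, so it hangs high (above about 0.53 m) near the scene camera and is clear of the work. Descending to grip.

>>> apply_moves(
  targets=[
    {"travel": [-1, 3, 20], "jaw": 87, "roll": 0},
    {"travel": [0, 0, 35], "jaw": 87, "roll": 0},
    {"travel": [0, 0, 35], "jaw": 87, "roll": 0},
    {"travel": [0, 0, 30], "jaw": 87, "roll": 0},
    {"travel": [0, 0, 25], "jaw": 87, "roll": 0},
    {"travel": [0, 0, 20], "jaw": 87, "roll": 0},
    {"travel": [0, 0, 18], "jaw": 87, "roll": 0},
    {"travel": [0, 0, 0], "jaw": 60, "roll": 0},
    {"travel": [0, 0, 0], "jaw": 40, "roll": 0},
    {"travel": [0, 0, 0], "jaw": 30, "roll": 0},
  ],
)

```text
clock: 3.1
tool_pos: [0.6326, -0.0382, 0.0971]
orientation: [-180.0, 0.1, -161.5]
force: [-0.3, 0.2, -0.3]
opening: 0.0686
gripper_force: 0.0
```

>>> apply_moves(
  targets=[
    {"travel": [0, 0, 0], "jaw": 10, "roll": 0},
    {"travel": [0, 0, 0], "jaw": 10, "roll": 0},
    {"travel": [0, 0, 0], "jaw": 10, "roll": 0},
    {"travel": [0, 0, 0], "jaw": 10, "roll": 0},
  ],
)

```text
clock: 3.5
tool_pos: [0.632, -0.0378, 0.0958]
orientation: [-180.0, 0.0, -161.4]
force: [-0.5, -0.3, 1.1]
opening: 0.0363
gripper_force: 0.0
```

>>> apply_moves(
  targets=[
    {"travel": [0, 0, 0], "jaw": 10, "roll": 0},
    {"travel": [0, 0, 0], "jaw": 10, "roll": 0},
    {"travel": [0, 0, 0], "jaw": 10, "roll": 0},
    {"travel": [0, 0, 0], "jaw": 10, "roll": 0},
    {"travel": [0, 0, 0], "jaw": 10, "roll": 0},
  ],
)

```text
clock: 4.0
tool_pos: [0.6319, -0.0379, 0.0956]
orientation: [180.0, -0.0, -161.4]
force: [0.3, 1.1, 1.1]
opening: 0.0239
gripper_force: 29.6
```

The grip is firm: 23.9 mm opening, 29.6 N. Next I'll lift and carry the pusher to a viewpoint beside the housing.

>>> apply_moves(
  targets=[
    {"travel": [0, 0, -6], "jaw": 10, "roll": 0},
    {"travel": [0, 0, -12], "jaw": 10, "roll": 0},
    {"travel": [0, 0, -18], "jaw": 10, "roll": 0},
    {"travel": [0, 0, -24], "jaw": 10, "roll": 0},
    {"travel": [0, 0, -25], "jaw": 10, "roll": 0},
    {"travel": [0, 0, -25], "jaw": 10, "roll": 0},
    {"travel": [0, 10, -20], "jaw": 10, "roll": 0},
    {"travel": [-4, 25, 0], "jaw": 10, "roll": 0},
    {"travel": [-5, 30, 0], "jaw": 10, "roll": 0},
    {"travel": [-5, 30, 0], "jaw": 10, "roll": 0},
  ],
)

```text
clock: 5.0
tool_pos: [0.6146, 0.0573, 0.2268]
orientation: [180.0, 0.1, -161.5]
force: [-0.3, -0.0, -3.1]
opening: 0.024
gripper_force: 29.6
```

>>> apply_moves(
  targets=[
    {"travel": [-5, 30, 0], "jaw": 10, "roll": 0},
    {"travel": [-5, 30, 0], "jaw": 10, "roll": 0},
    {"travel": [-5, 30, 0], "jaw": 10, "roll": 0},
    {"travel": [-5, 30, 0], "jaw": 10, "roll": 0},
    {"travel": [-4, 30, 0], "jaw": 10, "roll": 0},
    {"travel": [-4, 25, 0], "jaw": 10, "roll": 0},
    {"travel": [0, 15, 0], "jaw": 10, "roll": 0},
    {"travel": [0, 0, 0], "jaw": 10, "roll": 0},
    {"travel": [0, 0, 0], "jaw": 10, "roll": 0},
    {"travel": [0, 0, 0], "jaw": 10, "roll": 0},
  ],
)

```text
clock: 6.0
tool_pos: [0.5811, 0.2449, 0.2258]
orientation: [-180.0, 0.0, -161.5]
force: [-0.1, 0.4, -2.4]
opening: 0.0242
gripper_force: 29.6
```

Run:
```python
from h import *
import pickle
o=ctrl.get_obs(); print(o["tool_pos"],o["orientation"],o["joint_pos"],o["force"],o["gripper_force"])
im=ctrl.snapshot("wrist"); cv2.imwrite("pics/w2.png",im[:,:,::-1]); pickle.dump(o,open("o2.pkl","wb"))
s=ctrl.snapshot("side"); cv2.imwrite("pics/side2.png",s[:,:,::-1])
```

```text
[0.58108752 0.24486316 0.2258437 ] [-1.79996257e+02  2.05881913e-03 -1.61482733e+02] [ 4.05606170e+01  1.72555117e+01 -7.13595560e+00  4.65777006e-03
 -6.56080292e+01 -1.12045273e+02] [-0.14619911  0.40936377 -2.3703185 ] 29.632305800914764
```

View pics/w2.png

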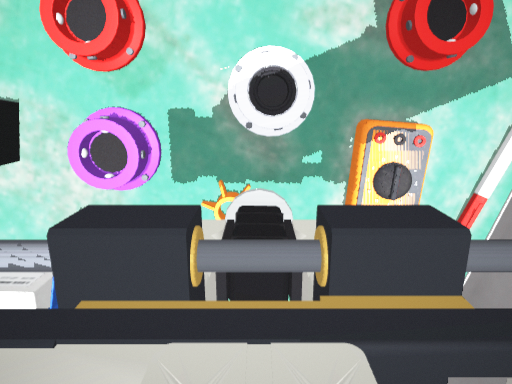

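The wrist view shows the target housing at (271,90), with the foot spanning columns 228–314, the white rim and the black cap. The held pusher's collar is at (258,200). The neighbours are well away. Now I'll measure the housing axis from the foot outline and the cap.

Run:
```python
from h import *
import pickle
o=pickle.load(open("o2.pkl","rb")); im=cv2.imread("pics/w2.png"); C=cam("wrist",o)
sub=im[35:145,220:325]; hsv=cv2.cvtColor(sub,cv2.COLOR_BGR2HSV)
def blob(m):
    c=max(cv2.findContours(m,cv2.RETR_EXTERNAL,cv2.CHAIN_APPROX_NONE)[0],key=cv2.contourArea)
    return cv2.fitEllipse(cv2.convexHull(c))
w=((hsv[...,1]<40)&(hsv[...,2]>120)).astype(np.uint8); k=((hsv[...,2]<75)&(hsv[...,1]<90)).astype(np.uint8)
pts=[]
for n,m,z in(("foot",w,.006),("black",k,.0425)):
    e=blob(m); u=np.array(e[0])+[220,35]; p=onplane(C,u,z); pts.append(p); d=np.linalg.norm(p-C[1][:3,3])
    print(n,u,e[1],"mm",np.array(e[1])*d/339*1e3,p)
Rm=R.from_euler("xyz",o["orientation"],degrees=True).as_matrix()
for p in pts: print("move",(Rm.T@(np.r_[p[:2],0]-o["tool_pos"])*1e3).round(1))
```

```text
foot [268.46055984  90.66463089] (90.26670837402344, 92.89749145507812) mm [94.67150139 97.43066021] [0.50488547 0.22977923 0.006     ]
black [272.28820419  91.05864716] (45.94365310668945, 46.899375915527344) mm [43.2486012  44.14826137] [0.5056154  0.23255739 0.0425    ]
move [ 77.1   9.9 225.8]
move [ 75.5  12.3 225.8]
```

The black bore outline measures 44 mm against 46 expected, and it agrees with the foot's visible extents (228–314). Housing axis: (0.5056, 0.2326). I'll move over it and lower to a hover.

>>> apply_moves(
  targets=[
    {"travel": [15, 2, 0], "jaw": 10, "roll": 0},
    {"travel": [25, 4, 0], "jaw": 10, "roll": 0},
    {"travel": [25, 4, 5], "jaw": 10, "roll": 0},
    {"travel": [11, 2, 20], "jaw": 10, "roll": 0},
    {"travel": [0, 0, 25], "jaw": 10, "roll": 0},
    {"travel": [0, 0, 22], "jaw": 10, "roll": 0},
    {"travel": [0, 0, 12], "jaw": 10, "roll": 0},
    {"travel": [0, 0, 0], "jaw": 10, "roll": 0},
    {"travel": [0, 0, 0], "jaw": 10, "roll": 0},
    {"travel": [0, 0, 0], "jaw": 10, "roll": 0},
  ],
)

```text
clock: 7.1
tool_pos: [0.5059, 0.2332, 0.1427]
orientation: [180.0, 0.1, -161.4]
force: [-0.6, -0.8, -1.8]
opening: 0.024
gripper_force: 29.6
```

Run:
```python
from h import *
o=ctrl.get_obs(); print(o["tool_pos"],o["force"],o["moment"])
w=ctrl.snapshot("wrist")[:,:,::-1]; s=ctrl.snapshot("side")[:,:,::-1]; c=ctrl.snapshot("scene")[:,:,::-1]
def z(i,u,v,a,b): return cv2.resize(i[max(v-b,0):v+b,max(u-a,0):u+a],(400,300),interpolation=cv2.INTER_CUBIC)
cv2.imwrite("pics/c3.png",np.vstack([np.hstack([cv2.resize(w,(400,300)),z(s,216,170,40,30)]),np.hstack([z(c,218,255,40,30),z(w,258,165,100,75)])]))
```

```text
[0.50590844 0.23323539 0.14271318] [-0.56565013 -0.78857693 -1.80454829] [ 0.01075811 -0.0361099  -0.00489151]
```

View pics/c3.png

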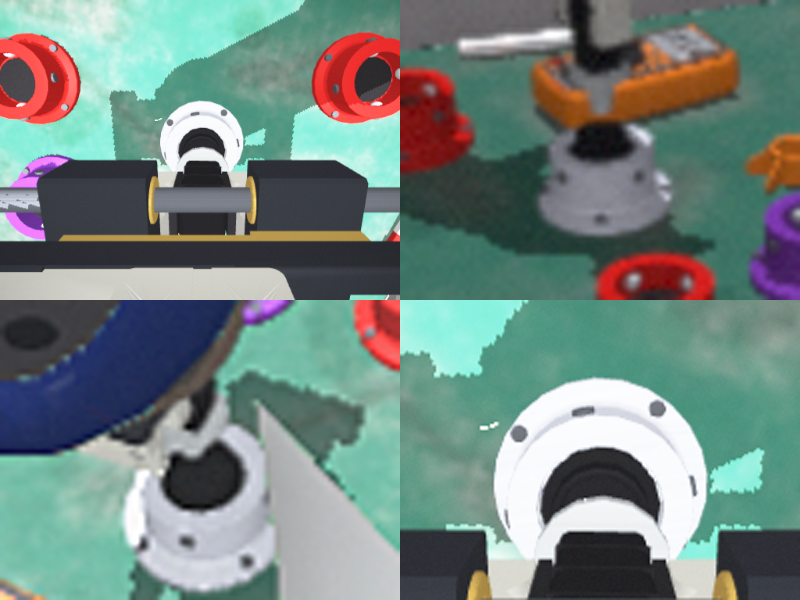

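The views show collar and housing centred on each other: the bottom-right crop has the collar at about x=602 and the housing at 601. Probing down in small steps.

>>> apply_moves(
  targets=[
    {"travel": [0, 0, 2], "jaw": 10, "roll": 0},
    {"travel": [0, 0, 2], "jaw": 10, "roll": 0},
    {"travel": [0, 0, 2], "jaw": 10, "roll": 0},
    {"travel": [0, 0, 2], "jaw": 10, "roll": 0},
    {"travel": [0, 0, 1], "jaw": 10, "roll": 0},
  ],
)

```text
clock: 7.75
tool_pos: [0.505, 0.2328, 0.1322]
orientation: [-180.0, -0.0, -161.5]
force: [-0.2, -0.5, -2.6]
opening: 0.0238
gripper_force: 29.6
```

>>> apply_moves(
  targets=[
    {"travel": [0, 0, 1], "jaw": 10, "roll": 0},
    {"travel": [0, 0, 1], "jaw": 10, "roll": 0},
    {"travel": [0, 0, 1], "jaw": 10, "roll": 0},
  ],
)

```text
clock: 8.05
tool_pos: [0.5052, 0.2329, 0.1295]
orientation: [180.0, 0.0, -161.4]
force: [-0.1, -0.8, -1.7]
opening: 0.0237
gripper_force: 29.6
```

>>> apply_moves(
  targets=[
    {"travel": [0, 0, 1], "jaw": 10, "roll": 0},
    {"travel": [0, 0, 1], "jaw": 10, "roll": 0},
    {"travel": [0, 0, 1], "jaw": 10, "roll": 0},
  ],
)

```text
clock: 8.35
tool_pos: [0.5052, 0.2328, 0.1265]
orientation: [180.0, 0.0, -161.5]
force: [0.7, -0.2, -3.1]
opening: 0.024
gripper_force: 29.6
```

>>> apply_moves(
  targets=[
    {"travel": [0, 0, 1], "jaw": 10, "roll": 0},
    {"travel": [0, 0, 1], "jaw": 10, "roll": 0},
    {"travel": [0, 0, 1], "jaw": 10, "roll": 0},
  ],
)

```text
clock: 8.65
tool_pos: [0.5051, 0.2329, 0.1235]
orientation: [180.0, -0.0, -161.4]
force: [0.2, -0.2, -2.4]
opening: 0.024
gripper_force: 29.6
```

>>> apply_moves(
  targets=[
    {"travel": [0, 0, 1], "jaw": 10, "roll": 0},
    {"travel": [0, 0, 1], "jaw": 10, "roll": 0},
  ],
)

```text
clock: 8.85
tool_pos: [0.5051, 0.2328, 0.1214]
orientation: [-180.0, -0.0, -161.4]
force: [0.0, 0.0, -2.5]
opening: 0.0242
gripper_force: 29.6
```

>>> apply_moves(
  targets=[
    {"travel": [0, 0, 1], "jaw": 10, "roll": 0},
    {"travel": [0, 0, 1], "jaw": 10, "roll": 0},
  ],
)

```text
clock: 9.05
tool_pos: [0.5051, 0.2329, 0.1195]
orientation: [180.0, 0.0, -161.4]
force: [-0.5, -0.1, -2.2]
opening: 0.0242
gripper_force: 29.6
```

>>> apply_moves(
  targets=[
    {"travel": [0, 0, 1], "jaw": 10, "roll": 0},
    {"travel": [0, 0, 1], "jaw": 10, "roll": 0},
  ],
)

```text
clock: 9.25
tool_pos: [0.5051, 0.2329, 0.1175]
orientation: [180.0, -0.0, -161.4]
force: [0.1, -0.5, -3.8]
opening: 0.0239
gripper_force: 29.6
```

>>> apply_moves(
  targets=[
    {"travel": [0, 0, 1], "jaw": 10, "roll": 0},
    {"travel": [0, 0, 1], "jaw": 10, "roll": 0},
  ],
)

```text
clock: 9.45
tool_pos: [0.5052, 0.2329, 0.1156]
orientation: [180.0, 0.0, -161.4]
force: [-1.1, -0.6, 0.6]
opening: 0.0239
gripper_force: 29.6
```

>>> apply_moves(
  targets=[
    {"travel": [0, 0, 1], "jaw": 10, "roll": 0},
    {"travel": [0, 0, 1], "jaw": 10, "roll": 0},
  ],
)

```text
clock: 9.65
tool_pos: [0.5057, 0.2331, 0.1145]
orientation: [-180.0, 0.1, -161.4]
force: [-1.7, -1.2, 8.1]
opening: 0.0242
gripper_force: 29.6
```

Contact came at TCP z ≈ 0.116, so the seal should be near 0.1055. Continuing.

>>> apply_moves(
  targets=[
    {"travel": [0, 0, 1], "jaw": 10, "roll": 0},
    {"travel": [0, 0, 1], "jaw": 10, "roll": 0},
  ],
)

```text
clock: 9.85
tool_pos: [0.5058, 0.2332, 0.1125]
orientation: [180.0, 0.1, -161.4]
force: [-1.0, 0.2, 2.8]
opening: 0.0242
gripper_force: 29.6
```

>>> apply_moves(
  targets=[
    {"travel": [0, 0, 1], "jaw": 10, "roll": 0},
    {"travel": [0, 0, 1], "jaw": 10, "roll": 0},
  ],
)

```text
clock: 10.05
tool_pos: [0.5052, 0.2329, 0.1095]
orientation: [180.0, 0.0, -161.4]
force: [-1.0, -0.4, -0.1]
opening: 0.0237
gripper_force: 29.6
```

>>> apply_moves(
  targets=[
    {"travel": [0, 0, 1], "jaw": 10, "roll": 0},
    {"travel": [0, 0, 1], "jaw": 10, "roll": 0},
  ],
)

```text
clock: 10.25
tool_pos: [0.5051, 0.2328, 0.1072]
orientation: [-180.0, -0.0, -161.5]
force: [-1.0, 0.1, -1.8]
opening: 0.0238
gripper_force: 29.6
```

>>> apply_moves(
  targets=[
    {"travel": [0, 0, 1], "jaw": 10, "roll": 0},
    {"travel": [0, 0, 0.5], "jaw": 10, "roll": 0},
  ],
)

```text
clock: 10.45
tool_pos: [0.5049, 0.2327, 0.1056]
orientation: [-180.0, -0.0, -161.5]
force: [-0.3, 0.6, -1.5]
opening: 0.0241
gripper_force: 29.6
```

>>> apply_moves(
  targets=[
    {"travel": [0, 0, 0.5], "jaw": 10, "roll": 0},
    {"travel": [0, 0, 0.5], "jaw": 10, "roll": 0},
  ],
)

```text
clock: 10.65
tool_pos: [0.5051, 0.2328, 0.105]
orientation: [-180.0, -0.0, -161.4]
force: [-0.2, -0.6, 0.3]
opening: 0.0237
gripper_force: 29.6
```

>>> apply_moves(
  targets=[
    {"travel": [0, 0, 0.5], "jaw": 10, "roll": 0},
    {"travel": [0, 0, 0.5], "jaw": 10, "roll": 0},
  ],
)

```text
clock: 10.85
tool_pos: [0.5052, 0.2329, 0.1046]
orientation: [-180.0, 0.0, -161.4]
force: [-2.3, -0.1, 7.6]
opening: 0.0239
gripper_force: 29.6
```

>>> apply_moves(
  targets=[
    {"travel": [0, 0, 0.5], "jaw": 10, "roll": 0},
    {"travel": [0, 0, 0], "jaw": 10, "roll": 0},
  ],
)

```text
clock: 11.05
tool_pos: [0.5053, 0.2329, 0.1045]
orientation: [-180.0, 0.0, -161.4]
force: [-3.8, -1.2, 8.2]
opening: 0.0239
gripper_force: 29.6
```

The seal is taking the load (about 10.5 N net). A little more will seat the cap firmly, then a hold.

>>> apply_moves(
  targets=[
    {"travel": [0, 0, 0.5], "jaw": 10, "roll": 0},
    {"travel": [0, 0, 0.3], "jaw": 10, "roll": 0},
    {"travel": [0, 0, 0], "jaw": 10, "roll": 0},
    {"travel": [0, 0, 0], "jaw": 10, "roll": 0},
  ],
)

```text
clock: 11.45
tool_pos: [0.5053, 0.2329, 0.1042]
orientation: [-180.0, 0.1, -161.4]
force: [-4.6, -1.7, 12.3]
opening: 0.0243
gripper_force: 29.6
```

The cap should be home: 11.8 mm of travel, about 15 N. I'll lift and look at it from the viewpoint.

>>> apply_moves(
  targets=[
    {"travel": [0, 0, -4], "jaw": 10, "roll": 0},
    {"travel": [0, 0, -10], "jaw": 10, "roll": 0},
    {"travel": [0, 0, -18], "jaw": 10, "roll": 0},
    {"travel": [0, 0, -22], "jaw": 10, "roll": 0},
    {"travel": [0, 0, -22], "jaw": 10, "roll": 0},
    {"travel": [-5, 0, -22], "jaw": 10, "roll": 0},
    {"travel": [-20, -3, -22], "jaw": 10, "roll": 0},
    {"travel": [-25, -4, -4], "jaw": 10, "roll": 0},
    {"travel": [-25, -5, 0], "jaw": 10, "roll": 0},
    {"travel": [0, 0, 0], "jaw": 10, "roll": 0},
  ],
)

```text
clock: 12.45
tool_pos: [0.5824, 0.2457, 0.2267]
orientation: [-180.0, 0.0, -161.5]
force: [-1.2, -0.0, -2.0]
opening: 0.0239
gripper_force: 29.6
```

Run:
```python
from h import *
o=ctrl.get_obs(); print(o["tool_pos"],o["force"])
w=ctrl.snapshot("wrist")[:,:,::-1]; s=ctrl.snapshot("side")[:,:,::-1]; c=ctrl.snapshot("scene")[:,:,::-1]
def z(i,u,v,a,b): return cv2.resize(i[max(v-b,0):v+b,max(u-a,0):u+a],(400,300),interpolation=cv2.INTER_CUBIC)
cv2.imwrite("pics/c4.png",np.vstack([np.hstack([z(w,270,90,80,60),z(s,216,170,40,30)]),np.hstack([z(c,218,255,40,30),z(w,258,180,60,45)])]))
Rm=R.from_euler("xyz",o["orientation"],degrees=True).as_matrix()
print("to stand mm",Rm.T@(np.array([.6319,-.0379,.0956])-o["tool_pos"])*1e3)
```

```text
[0.58238932 0.24567594 0.22665191] [-1.23157139 -0.02412021 -1.9595981 ]
to stand mm [  43.14419573 -284.59822102  131.08643862]
```

View pics/c4.png

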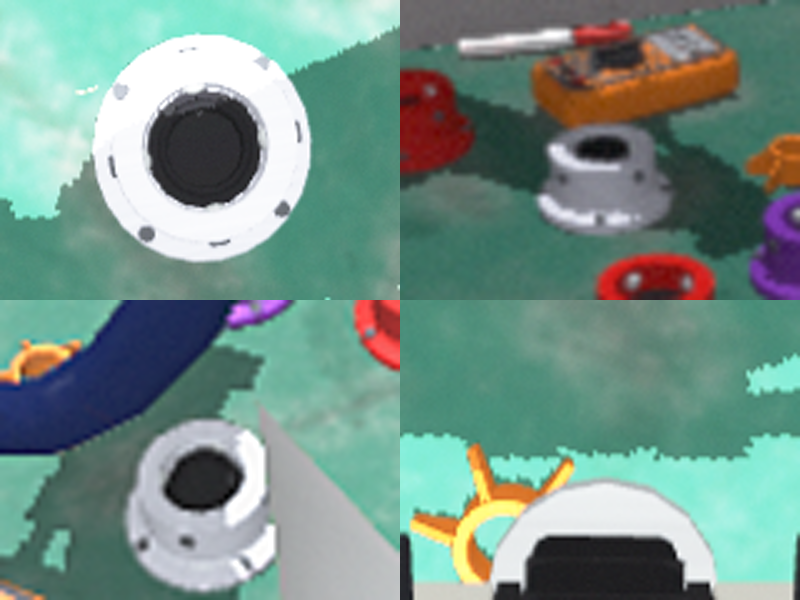

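All views show the cap sunk level in its rim (wrist crop (205,150), side crop (600,150)), so it is home. Next I'll carry the pusher back over the stand.

>>> apply_moves(
  targets=[
    {"travel": [3, -15, 0], "jaw": 10, "roll": 0},
    {"travel": [5, -30, 0], "jaw": 10, "roll": 0},
    {"travel": [5, -30, 0], "jaw": 10, "roll": 0},
    {"travel": [5, -35, 0], "jaw": 10, "roll": 0},
    {"travel": [5, -35, 0], "jaw": 10, "roll": 0},
    {"travel": [5, -35, 0], "jaw": 10, "roll": 0},
    {"travel": [5, -35, 0], "jaw": 10, "roll": 0},
    {"travel": [5, -35, 0], "jaw": 10, "roll": 0},
    {"travel": [3, -20, 0], "jaw": 10, "roll": 0},
    {"travel": [2, -14, 0], "jaw": 10, "roll": 0},
  ],
)

```text
clock: 13.6
tool_pos: [0.6289, -0.0395, 0.2271]
orientation: [180.0, -0.0, -161.5]
force: [0.6, -0.9, -1.5]
opening: 0.0237
gripper_force: 29.6
```

>>> apply_moves(
  targets=[
    {"travel": [0, 0, 20], "jaw": 10, "roll": 0},
    {"travel": [0, 0, 25], "jaw": 10, "roll": 0},
    {"travel": [0, 0, 25], "jaw": 10, "roll": 0},
    {"travel": [0, 0, 15], "jaw": 10, "roll": 0},
    {"travel": [0, 0, 5], "jaw": 10, "roll": 0},
    {"travel": [0, 0, 0], "jaw": 10, "roll": 0},
    {"travel": [0, 0, 0], "jaw": 10, "roll": 0},
  ],
)

```text
clock: 14.3
tool_pos: [0.6302, -0.0374, 0.1379]
orientation: [-180.0, 0.1, -161.4]
force: [-0.2, -0.4, -2.2]
opening: 0.024
gripper_force: 29.6
```

>>> apply_moves(
  targets=[
    {"travel": [-1.5, -1, 0], "jaw": 10, "roll": 0},
    {"travel": [0, 0, 8], "jaw": 10, "roll": 0},
    {"travel": [0, 0, 8], "jaw": 10, "roll": 0},
    {"travel": [0, 0, 6], "jaw": 10, "roll": 0},
    {"travel": [0, 0, 0], "jaw": 10, "roll": 0},
  ],
)

```text
clock: 14.8
tool_pos: [0.6305, -0.0382, 0.1132]
orientation: [180.0, -0.1, -161.5]
force: [-0.5, -0.2, -2.6]
opening: 0.0239
gripper_force: 29.6
```

>>> apply_moves(
  targets=[
    {"travel": [0, 0, 6], "jaw": 10, "roll": 0},
    {"travel": [0, 0, 6], "jaw": 10, "roll": 0},
    {"travel": [0, 0, 5], "jaw": 10, "roll": 0},
    {"travel": [0, 0, 0], "jaw": 10, "roll": 0},
  ],
)

```text
clock: 15.2
tool_pos: [0.6308, -0.0381, 0.0967]
orientation: [180.0, -0.1, -161.5]
force: [0.1, -0.1, -2.3]
opening: 0.0237
gripper_force: 29.6
```

>>> apply_moves(
  targets=[
    {"travel": [0, 0, 0.7], "jaw": 10, "roll": 0},
    {"travel": [0, 0, 0.5], "jaw": 10, "roll": 0},
    {"travel": [0, 0, 0], "jaw": 10, "roll": 0},
  ],
)

```text
clock: 15.5
tool_pos: [0.6315, -0.0381, 0.0968]
orientation: [-180.0, 0.0, -161.4]
force: [0.1, -0.3, -2.3]
opening: 0.0243
gripper_force: 29.6
```

>>> apply_moves(
  targets=[
    {"travel": [0, 0, 0.7], "jaw": 10, "roll": 0},
    {"travel": [0, 0, 0], "jaw": 10, "roll": 0},
  ],
)

```text
clock: 15.7
tool_pos: [0.6314, -0.0381, 0.0959]
orientation: [-180.0, 0.0, -161.4]
force: [-0.8, -0.7, -2.3]
opening: 0.0238
gripper_force: 29.6
```

>>> apply_moves(
  targets=[
    {"travel": [0, 0, 0.7], "jaw": 10, "roll": 0},
    {"travel": [0, 0, 0], "jaw": 10, "roll": 0},
  ],
)

```text
clock: 15.9
tool_pos: [0.6315, -0.038, 0.0956]
orientation: [-180.0, 0.0, -161.4]
force: [-2.3, 0.4, 0.9]
opening: 0.024
gripper_force: 29.6
```

>>> apply_moves(
  targets=[
    {"travel": [0, 0, 0.5], "jaw": 10, "roll": 0},
    {"travel": [0, 0, 0], "jaw": 10, "roll": 0},
  ],
)

```text
clock: 16.1
tool_pos: [0.6315, -0.038, 0.0955]
orientation: [-180.0, 0.0, -161.4]
force: [-2.8, 1.1, 5.8]
opening: 0.0239
gripper_force: 29.6
```

The collar is seated at the original height. Next I'll release it.

>>> apply_moves(
  targets=[
    {"travel": [0, 0, 0], "jaw": 40, "roll": 0},
    {"travel": [0, 0, 0], "jaw": 70, "roll": 0},
    {"travel": [0, 0, 0], "jaw": 87, "roll": 0},
    {"travel": [0, 0, 0], "jaw": 87, "roll": 0},
    {"travel": [0, 0, 0], "jaw": 87, "roll": 0},
    {"travel": [0, 0, 0], "jaw": 87, "roll": 0},
    {"travel": [0, 0, 0], "jaw": 87, "roll": 0},
    {"travel": [0, 0, -5], "jaw": 87, "roll": 0},
    {"travel": [0, 0, -20], "jaw": 87, "roll": 0},
    {"travel": [0, 0, -30], "jaw": 87, "roll": 0},
  ],
)

```text
clock: 17.1
tool_pos: [0.6303, -0.0383, 0.1488]
orientation: [180.0, -0.2, -161.5]
force: [0.7, 0.3, 0.3]
opening: 0.0868
gripper_force: 0.0
```

>>> apply_moves(
  targets=[
    {"travel": [0, 0, -35], "jaw": 87, "roll": 0},
    {"travel": [0, 0, -40], "jaw": 87, "roll": 0},
    {"travel": [0, 0, -35], "jaw": 87, "roll": 0},
    {"travel": [0, 0, -10], "jaw": 87, "roll": 0},
    {"travel": [0, 0, 0], "jaw": 87, "roll": 0},
    {"travel": [0, 0, 0], "jaw": 87, "roll": 0},
  ],
)

```text
clock: 17.7
tool_pos: [0.6308, -0.038, 0.2688]
orientation: [180.0, -0.0, -161.5]
force: [-0.5, -1.4, -0.9]
opening: 0.0872
gripper_force: 0.0
```

Run:
```python
from h import *
o=ctrl.get_obs(); print(o["tool_pos"],o["opening"],o["clock"])
w=ctrl.snapshot("wrist")[:,:,::-1]; s=ctrl.snapshot("side")[:,:,::-1]
def z(i,u,v,a,b): return cv2.resize(i[max(v-b,0):v+b,max(u-a,0):u+a],(400,300),interpolation=cv2.INTER_CUBIC)
cv2.imwrite("pics/c5.png",np.hstack([z(w,262,160,80,60),z(s,250,185,80,60)]))
```

```text
[ 0.63084406 -0.03800278  0.26879368] 0.08721443311459526 17.7
```

View pics/c5.png

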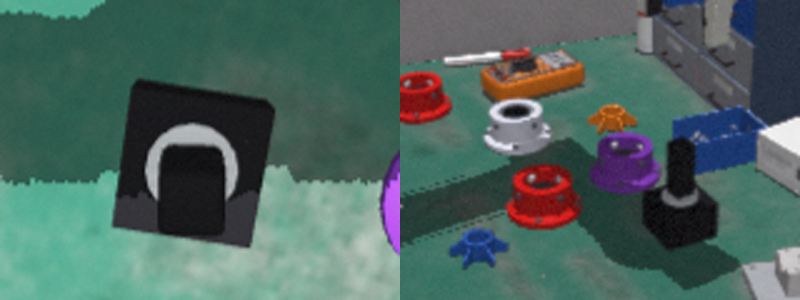

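The pusher stands upright with its collar on the stand (wrist crop (190,165), side crop (680,195)). The cap is level in its housing and the gripper is clear. Handing in.

```bash
python3 -c "
from plant import ctrl
print(ctrl.close_job())"
```

```text
the job is handed in; nothing more can be done
None
```

The cap is pressed home with about 15 N and the pusher is back upright in its stand; I handed the job in at about 18 s, and the hand-in returned no verdict.

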